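Lock the stone case with a linch pin

TASK

Lock the shut aluminium stone case: take the steel linch pin lying on the bench and push it all the way through the hasp eyes on the lid until its head block is up against the first eye, then flip its sprung ring over so that it snaps shut round the pin's end, and let go. Do not displace the other things on the bench.

Things in the scene. Friction and masses are not known exactly. Their poses are not given: they have to be found in the camera images.
- case: Shut aluminium case fixed to the bench, 240 (x) by 180 (y) by 55 mm high; origin centred under it, z up. On the lid stand three steel eye plates, 28 mm wide (y), tops 115 mm above the bench, with a common level bore along x, 100 mm above the bench. Outer eyes at x = 0 to 8 and 30 to 38 mm: 17 mm holes; middle eye (15 to 23): 22 mm hole. The pin goes in at x = 0, moving along +x.
- eye (a point): Centre of the bore at the entry face of the first eye; axes as the case (x = the direction in which the pin is pushed, z up), 45 mm above the lid, which is otherwise clear.
- pin: Steel linch pin, 0.25 to 0.5 kg, lying level on its head block, shank towards +y or so. Origin centred under the block, x along the shank to the tip, z up. Block: x = -25 to 22, 30 wide (y), z = 0 to 28 mm. Round 14 mm shank on the axis z = 18, from x = 22 to the tip at 84, its last 14 mm tapered to 6. Ring pivot at x = -16, z = 18; its wires flank the block there, so grip the sides at x = 6 to 12.
- shoulder (a point): Point on the pin's axis at the head block's front face; axes as the pin. It meets eye when the pin is fully home.
- tip (a point): The pin's tip, on its axis, 62 mm ahead of the shoulder.
- ring (a joint): Angle of the sprung ring about its pivot (pin's y). 0 = open (as at the start): leaning back from the tip, 30 degrees above level. 1.05 = straight up. 2.618 = shut: level along the pin, end bar just in front of the tip. An over-centre spring drives it away from 1.2 rad to the stop on that side with up to 0.1 N m (1 N at the end bar); let go beyond about 1.4 it snaps shut by itself.
- ring_bar (a point): Middle of the ring's straight end bar, 108 mm from the pivot: a 7 mm round bar, 40 mm long, parallel to the pin's y. The ring is a 7 mm wire loop 68 mm wide at its middle. Open, the bar is the ring's highest point, 54 mm above the pivot and 94 mm behind it. Shut, only 4 mm lie between bar and pin tip: no room for a finger.
- loupe: Black folding loupe, a 42 mm disc 24 mm high with a steel cover pointing along its x to 70 mm, a bystander beyond the pin; origin under the disc.
- scoop: Stone scoop like a spoon, 150 mm long, a bystander lying beyond the pin; origin under it.
- jar: Glass jar, 50 mm in diameter, 50 mm high, a bystander between loupe and scoop; origin under its centre.
Not all that is in view belongs to the job. Several things look just like the pin: the one meant starts farthest from the robot's base.

How it is judged:
On the way:
1. the pin is pushed home through both eyes (head block within 8 mm of the first eye) while its ring is still open (ring below 0.6) (x of shoulder in the frame of eye above -0.008 m and x of tip in the frame of eye above 0.045 m and distance between shoulder and eye below 0.012 m and angle between the x axis of pin and the x axis of case, either way round below 0.15 rad and value of joint ring below 0.6 rad), for 0.2 s.
At the end, for the whole second after the job is handed in: The pin is in both eyes with its head block within 8 mm of the first eye (shoulder within 12 mm of the bore's entry point, pin within 0.15 rad of the bore), the ring is shut round its end (ring above 2.45), and all is at rest (x of shoulder in the frame of eye above -0.008 m and x of tip in the frame of eye above 0.045 m and distance between shoulder and eye below 0.012 m and angle between the x axis of pin and the x axis of case, either way round below 0.15 rad and value of joint ring above 2.45 rad and linear speed of pin below 0.02 m/s and velocity of joint ring below 0.2 rad/s); the robot touches nothing.
It fails at once if the loupe is displaced by more than 40 mm (distance of loupe from where it was at the start of the episode above 0.04 m).
It fails at once if the scoop is displaced by more than 40 mm (distance of scoop from where it was at the start of the episode above 0.04 m).
It fails at once if the glass jar is displaced by more than 40 mm (distance of jar from where it was at the start of the episode above 0.04 m).
It also fails if it takes over 72 s, if anything falls off the work surface, if the arm or the gripper's body presses on something with over 40 N, if the wrist force passes 120 N, or if a joint passes its speed limit or range.

ROBOT

A 7-joint arm with a two-finger parallel gripper is mounted at the origin on the work surface. World frame = base frame: x ahead of the robot, y to its left, z up, the work surface at z = 0. Lengths are in m, angles in rad, forces in N, time in s.
With the tool pointing down it reaches from about 0.425 to 1.025 m from the base axis. Payload 3.6 kg.
Tool frame: the origin (TCP) lies on the mounting face of the last link; the fingertips stand 173 mm ahead of it and the grasp point (between the pads) lies 155 mm ahead of it; z points along the fingers, y is the direction in which the jaws open and shut (so a half turn about z gives the same grasp; the last joint's range is limited). The gripper opens to 85 mm and grips with 20 to 120 N. Pads are 22 mm wide; open, the fingers measure 114 mm over their backs; the gripper's body (76 mm by 85 mm) begins 54 mm behind the grasp point. The pads swing forward as they close: fully open they stand 13 mm farther back than shut.
Start: joints at [-1.401, 0.591, 0.048, 1.609, -0.033, 0.943, -0.034], TCP at [0.188, 0.7, 0.405] pointing down, gripper open.
Joint ranges: [-2.69, 2.69], [-0.47, 2.24], [-1.27, 1.36], [0.19, 2.51], [-1.53, 4.68], [0.08, 2.07], [-3.09, 3.09]. Speed limits (rad/s): [2.57, 2.57, 3.14, 3.14, 3.14, 3.14, 3.14].

INTERFACE

Orientations are given as a unit quaternion [x, y, z, w].
In Python, from workcell import movep, move_straight, movej, gripper_open, clamp, sleep, solve_ik, get_obs, grab_frame, MotionError, job_done gives the robot as it stands. Calls block until the motion is done:
- movep(position, orientation): joint-space move of the TCP to a pose.
- move_straight(position, attitude=None, speed=0.15): straight line of the TCP; attitude=None keeps the orientation; speed is the mean speed in m/s.
- movej(angles): joint-space move.
- gripper_open() and clamp(): open the fingers fully, or close them until they stop; the grip force is fixed at half the most.
- sleep(seconds).
- solve_ik(position, orientation): joint angles nearest the present ones, or None.
- get_obs(): the state.
- grab_frame(name): name is "scene" or "side" or "wrist"; returns a dict with "color" (480x640x3 uint8, red, green, blue), "fx", "fy", "cx", "cy" (pixels), "k1" (the pictures are not rectified: a ray, as slopes to the right and down, at radius r is drawn at 1 + k1 r^2 times it, then the intrinsics apply), "cam_to_world" (4x4, takes a point from camera to world coordinates). Camera axes: x right, y down, z forward; pixel columns grow to the right and rows downward; lengths in m; the calibration is good to about 2 mm. A picture is of the moment at which its call begins. There is no depth.
A pose or a line that the arm cannot do raises MotionError and nothing moves.
- job_done(): hands the job in, once; it reports no verdict.
The state is a dict: "clock": time; "joints": joint angles; "joint_vel": joint speeds; "tau": joint torques, N m; "ee_pos": TCP position; "ee_rot": TCP orientation; "force": force on the tool from outside, world axes, zero at the start; "wrist_torque": the same for the moment, N m; "finger_gap": finger opening in m.
Only numpy, scipy, OpenCV 4.12 (cv2) and the standard library are available. Lean on these libraries where they do the work, as an engineer would, in place of code of your own. Each camera call takes 0.05 s, during which the arm holds its last target. There are 200 camera calls.

## Working session

There is one attempt and no reset: what is moved stays moved. The work goes in short steps, each a Python script; the robot and the scene stay as the last script left them, time stands still between calls to the robot, and variables do not carry over. Pictures are saved under pics/ and viewed, about 8 in all and at most 12, crops included, and the job is handed in when it is done.

```bash
ls; mkdir -p pics; python3 - <<'E'
from workcell import *
import cv2,numpy as np,pickle
F={}
for n in("scene","side","wrist"):
    f=grab_frame(n);F[n]=f
    cv2.imwrite(f"pics/{n}0.png",f["color"][:,:,::-1])
    print(n,f["fx"],f["cx"],f["cy"],f["k1"],np.round(f["cam_to_world"],3).tolist())
pickle.dump(F,open("f0.pkl","wb"))
o=get_obs();print(o["clock"],o["ee_pos"],o["ee_rot"],o["finger_gap"])
E
```

```text
pics
scene 534.897708997285 318.69631639460664 240.25524073477712 -0.15735112830518055 [[-0.661, 0.576, -0.48, 0.97], [0.75, 0.499, -0.434, 0.297], [-0.011, -0.647, -0.762, 0.79], [0.0, 0.0, 0.0, 1.0]]
side 474.792266902355 315.2347534366091 240.72563329436997 -0.1292596279890747 [[0.985, -0.074, 0.154, 0.428], [-0.169, -0.55, 0.818, -0.748], [0.024, -0.832, -0.554, 0.503], [0.0, 0.0, 0.0, 1.0]]
wrist 415.68248078402934 324.0836402338985 231.29314701364785 -0.054948248999628635 [[0.259, 0.927, 0.272, 0.12], [0.966, -0.248, -0.075, 0.719], [-0.003, 0.282, -0.959, 0.373], [0.0, 0.0, 0.0, 1.0]]
0.15 [0.18822915 0.69978065 0.4037983 ] [ 1.31008336e-01  9.91380879e-01 -8.72874112e-04 -8.08569561e-05] 0.08496925829392508
```

View pics/scene0.png

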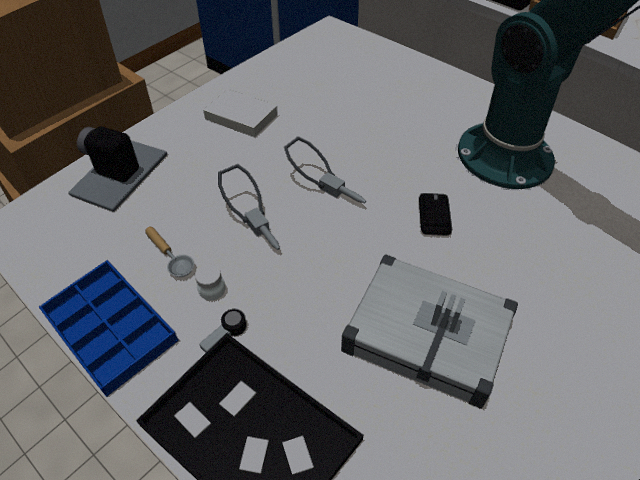

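View pics/side0.png

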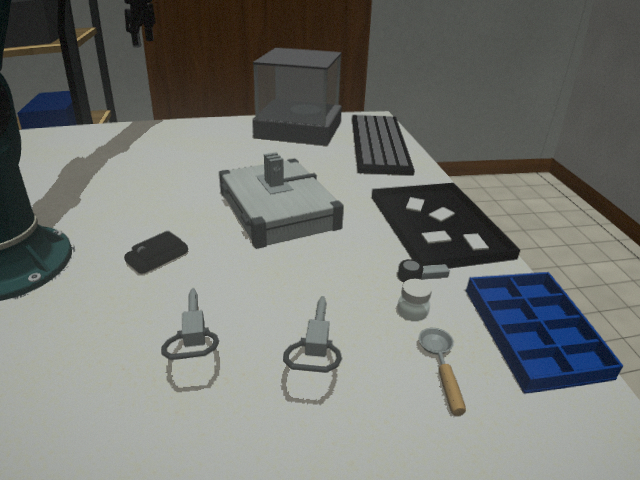

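The scene view shows two pin-like things: block at (257,222) and block at (333,185). In the side view they are at (317,335) and (193,325). I'll compute their distances from the base and confirm the chosen one in an enlarged crop.

```bash
cat > h.py <<'E'
import numpy as np,cv2
def ray(f,uv):
    K=np.array([[f["fx"],0,f["cx"]],[0,f["fy"],f["cy"]],[0,0,1.]])
    a=(np.array(uv,float)-[f["cx"],f["cy"]])/[f["fx"],f["fy"]]
    s=a.copy()
    for _ in range(20): s=a/(1+f["k1"]*(s@s))
    T=np.array(f["cam_to_world"]);d=T[:3,:3]@np.r_[s,1]
    return T[:3,3],d/np.linalg.norm(d)
def plane(f,uv,z):
    o,d=ray(f,uv);return o+d*(z-o[2])/d[2]
def tri(f,u,g,v):
    o,d=ray(f,u);p,e=ray(g,v)
    s=np.linalg.lstsq(np.c_[d,-e],p-o,rcond=None)[0]
    a=o+d*s[0];b=p+e*s[1];return (a+b)/2,np.linalg.norm(a-b)
def proj(f,P):
    T=np.array(f["cam_to_world"]);c=T[:3,:3].T@(np.array(P)-T[:3,3]);s=c[:2]/c[2]
    s=s*(1+f["k1"]*(s@s));return s*[f["fx"],f["fy"]]+[f["cx"],f["cy"]]
def tile(f,x,y,w=80,h=60,k=5):
    c=cv2.resize(f["color"][y:y+h,x:x+w,::-1],None,fx=k,fy=k,interpolation=cv2.INTER_CUBIC)
    c=cv2.convertScaleAbs(c,alpha=1.3)
    for i in range(0,w,10):
        cv2.line(c,(i*k,0),(i*k,4),(0,0,255),1);cv2.putText(c,str(x+i),(i*k,14),0,.33,(0,0,255),1)
    for i in range(10,h,10):
        cv2.line(c,(0,i*k),(4,i*k),(0,0,255),1);cv2.putText(c,str(y+i),(6,i*k+4),0,.33,(0,0,255),1)
    return c
E
python3 - <<'E'
from h import *;import pickle
F=pickle.load(open("f0.pkl","rb"));S,D=F["scene"],F["side"]
for u,v in(((257,222),(317,335)),((333,185),(193,325))):
    p,e=tri(S,u,D,v);print(p,e,np.hypot(*p[:2]))
for u in((385,262),(515,305),(345,330),(475,385)):print("lid",plane(S,u,.055))
for u in((219,180),(292,163),(340,208),(256,225)):print("lidD",plane(D,u,.055))
p,e=tri(S,(234,316),D,(408,268));print("loupe",p,e)
p,e=tri(S,(210,280),D,(415,297));print("jar",p,e)
p,e=tri(S,(181,266),D,(436,342));print("scoop",p,e)
t=[tile(S,225,197),tile(S,405,283),tile(D,277,290),tile(D,235,145)]
cv2.imwrite("pics/c1.png",np.vstack([np.hstack(t[:2]),np.hstack(t[2:])]))
E
```

```text
[ 0.52536658 -0.26806293  0.01435943] 0.00014855237713269065 0.5898031719656603
[ 0.34819012 -0.22274078  0.01429435] 0.00042241304352768006 0.41333983310343464
lid [ 0.46837354 -0.00151966  0.055     ]
lid [0.39890721 0.21868336 0.055     ]
lid [0.61938936 0.032997   0.055     ]
lid [0.56666349 0.24213564 0.055     ]
lidD [0.39115416 0.1675438  0.055     ]
lidD [0.5546343  0.23305704 0.055     ]
lidD [0.61893788 0.01777632 0.055     ]
lidD [ 0.45664395 -0.02277029  0.055     ]
loupe [ 0.70593821 -0.13915074  0.01981746] 0.0005057075244564037
jar [ 0.68665136 -0.22262968  0.02784581] 0.0025242469432347884
scoop [ 0.69411405 -0.30220949  0.0079666 ] 0.0024864110089045407
```

View pics/c1.png

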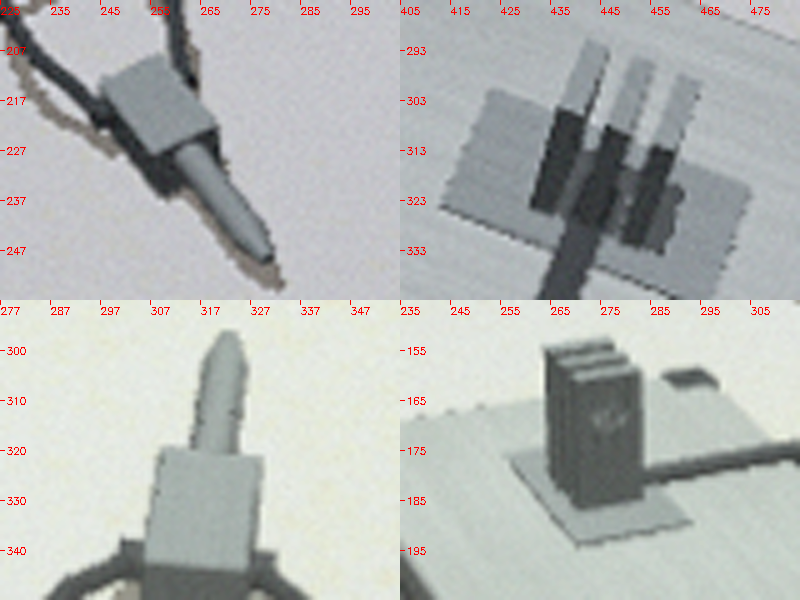

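```bash
python3 - <<'E'
from h import *;import pickle
np.set_printoptions(precision=4,suppress=True)
F=pickle.load(open("f0.pkl","rb"));S,D=F["scene"],F["side"]
tip,e=tri(S,(278.8,248.8),D,(323,296.6));print("tip",tip,e)
for n,f,c in(("S",S,[(245,213.6),(256.4,208),(268.4,222.4),(257,227.6)]),("D",D,[(305.6,343),(309.6,319.4),(329.6,321),(326,344)])):
    P=np.array([plane(f,u,.028) for u in c]);print(n,P.mean(0),np.linalg.norm(np.diff(P,axis=0),axis=1))
    d=tip[:2]-P.mean(0)[:2];print(" yaw via tip",np.arctan2(d[1],d[0]),np.linalg.norm(d))
# block-edge yaw
# eye plates
A=plane(S,(442.6,290.6),.115);B=plane(S,(436,304),.115);print("S first top",A,B,(A+B)/2,np.linalg.norm(A-B),(B-A)[:2])
A=plane(S,(461,298),.115);B=plane(S,(454,312),.115);print("S last top left edge",(A+B)/2,(B-A))
A=plane(D,(269.6,161),.115);B=plane(D,(283,159.8),.115);print("D first top",A,B,(A+B)/2,np.linalg.norm(A-B))
print("D hole",plane(D,(277,167.5),.1))
print(tri(S,(442.6,290.6),D,(269.6,161)),tri(S,(436,304),D,(283,159.8)))
E
```

```text
tip [ 0.5482 -0.187   0.0161] 0.002142448597544197
S [ 0.5258 -0.2666  0.028 ] [0.0261 0.0469 0.0249]
 yaw via tip 1.2970215946996813 0.08263030655107846
D [ 0.5249 -0.2749  0.028 ] [0.0475 0.0291 0.0462]
 yaw via tip 1.3124556556689873 0.09091785557680099
S first top [0.4959 0.1243 0.115 ] [0.5233 0.1302 0.115 ] [0.5096 0.1273 0.115 ] 0.02807393303036445 [0.0274 0.006 ]
S last top left edge [0.5033 0.1564 0.115 ] [0.0286 0.0055 0.    ]
D first top [0.4951 0.1165 0.115 ] [0.5219 0.119  0.115 ] [0.5085 0.1178 0.115 ] 0.026996139761803182
D hole [0.5095 0.1167 0.1   ]
(array([0.4949, 0.1235, 0.1124]), np.float64(0.0015771832962272702)) (array([0.5221, 0.1291, 0.1112]), np.float64(0.002271027785253577))
```

Both candidates are pins: scene (257,222) is 0.59 m from the base and (333,185) is 0.41 m. The farther one is meant, and the crop confirms it: block corners at (245,214), (256,208), (268,222) and (257,228), tip at (279,249), with the sizes matching to about 1-4 mm. The eyes face −y, so the case yaw is about 1.785. Next I hover over the pin and check.

```bash
cat >> h.py <<'E'
from workcell import *
from scipy.spatial.transform import Rotation as R
def quat(yaw): # tool x along yaw, z down
    c,s=np.cos(yaw),np.sin(yaw)
    return R.from_matrix(np.array([[c,s,0],[s,-c,0],[0,0,-1.]])).as_quat()
def ax(yaw): return np.array([np.cos(yaw),np.sin(yaw),0])
def lat(yaw): return np.array([-np.sin(yaw),np.cos(yaw),0])
PY=1.305; PO=np.array([.5257,-.2695,0])+.0015*ax(PY)  # pin origin
CY=1.785
E
python3 - <<'E'
from h import *
g=PO+.009*ax(PY)
print(solve_ik(g+[0,0,.33],quat(PY)))
movep(g+[0,0,.33],quat(PY))
f=grab_frame("wrist");im=f["color"][:,:,::-1].copy()
for x,y,z in[(-.025,.015,.028),(-.025,-.015,.028),(.022,.015,.028),(.022,-.015,.028),(.084,0,.018)]:
    u=proj(f,PO+x*ax(PY)+y*lat(PY)+[0,0,z]);print(u);cv2.circle(im,tuple(int(round(a)) for a in u),2,(0,0,255),-1)
cv2.imwrite("pics/w1.png",im);o=get_obs();print(o["clock"],o["ee_pos"],np.round(o["joints"],2))
E
```

```text
[-0.14173989  0.64431161  0.76845797  2.00333527 -0.65378537  0.75653053
  0.75879372]
[300.32256639 269.46133618]
[343.27908546 269.53595482]
[299.34057026 203.60323121]
[344.35406136 203.68866664]
[321.98880311 107.19672162]
3.75 [ 0.5289117  -0.25871648  0.32993627] [-0.14  0.64  0.77  2.   -0.65  0.76  0.76]
```

View pics/w1.png

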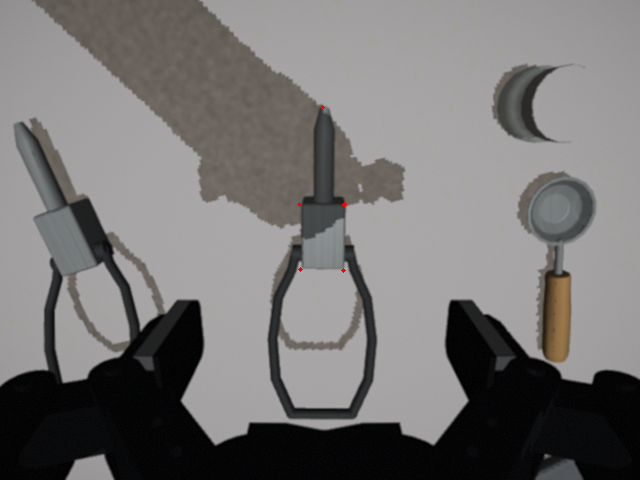

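The predicted corners fall on the block at about (302,203)-(344,269) and on the tip at (322,107), within 1-2 px. Now I grasp it.

```bash
cat >> h.py <<'E'
E0=np.array([.509,.1225,.100])
E
python3 - <<'E'
from h import *
np.set_printoptions(precision=4,suppress=True)
g=PO+.009*ax(PY)
move_straight(g+[0,0,.175],speed=.12)
o=get_obs();print("down",o["clock"],o["ee_pos"],o["force"])
clamp();o=get_obs();print("grip",o["ee_pos"],o["finger_gap"],o["force"])
move_straight(g+[0,0,.33],speed=.15)
o=get_obs();print("lift",o["finger_gap"],o["force"])
T=E0-.100*ax(CY)+[0,0,.157]
movep(T+[0,0,.05],quat(CY))
move_straight(T,speed=.1)
o=get_obs();print(o["clock"],o["ee_pos"],T,o["finger_gap"],np.round(o["joints"],2))
import pickle
f=grab_frame("wrist");s=grab_frame("side");pickle.dump((f,s,o),open("f2.pkl","wb"))
cv2.imwrite("pics/w2.png",f["color"][:,:,::-1])
E
```

```text
down 5.1917 [ 0.5288 -0.2596  0.1757] [ 0.0678  0.3272 -0.7479]
grip [ 0.5286 -0.2594  0.1754] 0.029239705329847515 [-0.0868  0.2208  5.0401]
lift 0.029164494478710168 [ 0.0642  1.2489 -3.8159]
8.675 [0.5305 0.0241 0.2571] [0.5303 0.0248 0.257 ] 0.02912638817571522 [-0.53  0.65  0.56  2.16 -0.72  0.51  0.8 ]
```

View pics/w2.png

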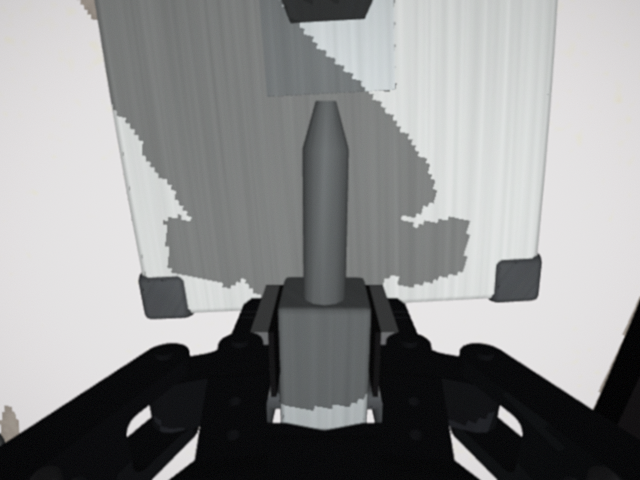

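```bash
python3 - <<'E'
from h import *;import pickle
np.set_printoptions(precision=4,suppress=True)
f,s,o=pickle.load(open("f2.pkl","rb"))
def yaw(a,b,z):
    A=plane(f,a,z);B=plane(f,b,z);d=B-A;return np.arctan2(d[1],d[0]),A,B,np.linalg.norm(d)
print("baseplate edge",yaw((397,90),(268,97),.056))
print("eye bottom",yaw((367,17.5),(290,22),.056))
print("lid left",yaw((143,275),(98,0),.055)); print("lid right",yaw((541,255),(557,0),.055))
print("lid front",yaw((495,300),(190,311),.055))
print("shank",yaw((324,295),(326.5,110),.1))
x=ax(CY);y=lat(CY);O=o["ee_pos"]
for n,p in(("tip",plane(f,(326.5,101),.1)),("base L",plane(f,(268,97),.056)),("base R",plane(f,(397,90),.056)),("eye L",plane(f,(290,22),.056)),("eye R",plane(f,(367,17.5),.056)),("lidL",plane(f,(120,137),.055)),("lidR",plane(f,(549,128),.055))):
    print(n,(p-O)@x,(p-O)@y)
E
```

```text
baseplate edge (np.float64(-2.875047072201007), array([0.5429, 0.1078, 0.056 ]), array([0.4942, 0.0945, 0.056 ]), np.float64(0.050536862910194366))
eye bottom (np.float64(-2.872702132742289), array([0.5253, 0.1308, 0.056 ]), array([0.4974, 0.1231, 0.056 ]), np.float64(0.02898772572743233))
lid left (np.float64(1.8279910437606364), array([0.4525, 0.0082, 0.055 ]), array([0.4239, 0.1166, 0.055 ]), np.float64(0.11216395814655981))
lid right (np.float64(1.8572722333209606), array([0.6237, 0.0549, 0.055 ]), array([0.5946, 0.1538, 0.055 ]), np.float64(0.10307765265441346))
lid front (np.float64(-2.889551246513721), array([0.6105, 0.0299, 0.055 ]), array([ 0.4754, -0.0049,  0.055 ]), np.float64(0.1395628749831395))
shank (np.float64(1.7720228266439968), array([0.5292, 0.0367, 0.1   ]), array([0.5174, 0.0945, 0.1   ]), np.float64(0.058994534613380015))
tip 0.07412473243747174 -0.0021064701953062604
base L 0.07654547980538677 0.020532634416394004
base R 0.07918946797952575 -0.02993501699853507
eye L 0.10377131361682397 0.011365159965485287
eye R 0.10535577092165385 -0.017579230473734775
lidL 0.06157988105258546 0.08189926166416583
lidR 0.06519962656024206 -0.09313746757723221
```

The wrist view shows the shank running (324,300)→(326,101), the eye's foot at (290,22)-(367,18) and the base plate's edge at (268,97)-(397,90). Relative to the pin, the case is turned about 0.06 rad more than I assumed. I'll realign, go closer and re-measure.

```bash
python3 - <<'E'
from h import *;import pickle
np.set_printoptions(precision=4,suppress=True)
f,s,o=pickle.load(open("f2.pkl","rb"));O=o["ee_pos"]
E=O+.1046*ax(1.785)-.0006*lat(1.785);E[2]=.1
C=1.847;print("E",E);open("h.py","a").write(f"E1=np.array({E.tolist()});C1={C}\n")
T=E-.083*ax(C)+[0,0,.157]
move_straight(T,quat(C),speed=.06)
o=get_obs();print(o["clock"],o["ee_pos"],T,o["force"],R.from_quat(o["ee_rot"]).as_matrix()[:,0])
f=grab_frame("wrist");pickle.dump((f,o),open("f3.pkl","wb"))
c=f["color"][0:300,130:530,::-1];cv2.imwrite("pics/w3.png",cv2.resize(c,None,fx=2,fy=2,interpolation=cv2.INTER_CUBIC))
E
```

```text
E [0.5089 0.1264 0.1   ]
9.2917 [0.5315 0.0472 0.257 ] [0.5315 0.0466 0.257 ] [-0.2247  0.2616 -4.1828] [-0.274   0.9617 -0.    ]
```

View pics/w3.png

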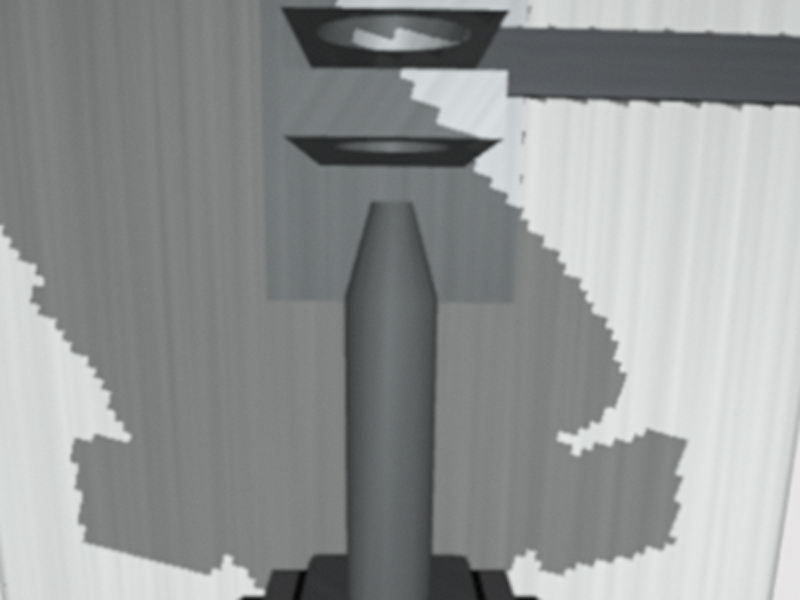

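The crop shows the pin axis at column 391-392 and the first eye's centre at column 393.5 (about 0.2 mm off), with the plate edges level. The pin is aligned, so I insert in stages and watch the force.

```bash
python3 - <<'E'
from h import *
np.set_printoptions(precision=3,suppress=True)
a,l=ax(C1),lat(C1)
T0=E1+[0,0,.157]
for d in list(np.arange(-.073,-.02,.01))+list(np.arange(-.017,.004,.002)):
    move_straight(T0+d*a,quat(C1),speed=.04)
    o=get_obs();F=o["force"];p=o["ee_pos"]-T0
    print(f"{d:.3f} t{o['clock']:.2f} x{p@a:.4f} y{p@l:.4f} F ax {F@a:.1f} lat {F@l:.1f} z {F[2]:.1f}")
    if F@a<-12 or abs(F@l)>15 or abs(F[2]+4)>15: print("stop");break
E
```

```text
-0.073 t9.74 x-0.0726 y0.0000 F ax -0.1 lat -0.7 z -3.5
-0.063 t10.14 x-0.0626 y-0.0000 F ax -0.5 lat -0.3 z -3.9
-0.053 t10.54 x-0.0526 y-0.0000 F ax 0.0 lat 0.3 z -3.8
-0.043 t10.94 x-0.0426 y-0.0000 F ax 0.3 lat -0.4 z -4.9
-0.033 t11.34 x-0.0326 y-0.0000 F ax -0.1 lat -0.2 z -3.8
-0.023 t11.74 x-0.0226 y-0.0000 F ax -0.5 lat 0.1 z -3.9
-0.017 t12.04 x-0.0166 y-0.0000 F ax 0.3 lat -0.1 z -3.7
-0.015 t12.29 x-0.0149 y0.0000 F ax 0.2 lat -0.2 z -3.8
-0.013 t12.54 x-0.0129 y-0.0000 F ax 0.6 lat 0.6 z -3.8
-0.011 t12.79 x-0.0124 y0.0002 F ax -5.1 lat 1.0 z -4.5
-0.009 t13.04 x-0.0119 y0.0003 F ax -8.3 lat 0.2 z -6.8
-0.007 t13.29 x-0.0114 y0.0004 F ax -12.2 lat -0.0 z -7.9
stop
```

Contact came at −12.5 mm, where −13 mm was expected for fully home, and the axial force built up to 12 N. I'll relax, release, lift and check.

```bash
python3 - <<'E'
from h import *;import pickle
np.set_printoptions(precision=3,suppress=True)
a=ax(C1);T0=E1+[0,0,.157]
move_straight(T0-.0125*a,quat(C1),speed=.04)
print(get_obs()["force"])
gripper_open();sleep(.2);print(get_obs()["force"])
move_straight(T0-.0125*a+[0,0,.165],speed=.15)
s=grab_frame("scene");d=grab_frame("side");pickle.dump((s,d),open("f4.pkl","wb"));print(get_obs()["clock"])
def t(f,x,y):return tile(f,x,y,100,75,4)
B=E1-.1315*a+[0,0,.054]
for n,P in(("E",E1),("bar",B)):print(n,proj(s,P),proj(d,P))
u=proj(s,(E1+B)/2);v=proj(d,(E1+B)/2)
c=lambda p:(int(p[0])-50,int(p[1])-50)
cv2.imwrite("pics/c4.png",np.hstack([t(s,*c(u)),t(d,*c(v))]))
E
```

```text
[ 0.314 -4.154 -3.247]
[-0.063 -0.322 -0.211]
15.725
E [437.538 302.121] [276.209 165.489]
bar [361.265 252.369] [303.472 166.331]
```

View pics/c4.png

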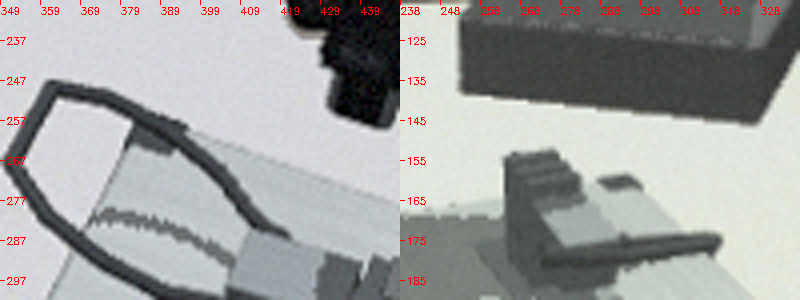

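```bash
python3 - <<'E'
from h import *;import pickle
np.set_printoptions(precision=4,suppress=True)
s,d=pickle.load(open("f4.pkl","rb"));a,l=ax(C1),lat(C1)
fr=lambda P:np.array([(P-E1)@a,(P-E1)@l,P[2]])
P,e=tri(s,(357,258.6),d,(296,177));print("bar",P,e,fr(P))
# scene ends with the height assumed
for z in(.13,.14,.145,.15,.154):
    A=fr(plane(s,(362,249),z));B=fr(plane(s,(352,268),z));D=fr(plane(d,(296,177),z));print(z,(A+B)/2,A-B,D)
# eye check in both views: E pixel of first hole/top seen before
print("block front top L/R", [proj(s,E1+x*a+y*l+[0,0,.01]) for x,y in((0,.015),(-.047,.015),(-.047,-.015),(0,-.015))])
E
```

```text
bar [ 0.5372 -0.0061  0.1332] 0.014070289519620497 [-0.1352  0.0089  0.1332]
0.13 [-0.1392  0.0045  0.13  ] [-0.0006  0.0418  0.    ] [-0.1201  0.0091  0.13  ]
0.14 [-0.1365 -0.003   0.14  ] [-0.0006  0.0412  0.    ] [-0.1388  0.0173  0.14  ]
0.145 [-0.1352 -0.0068  0.145 ] [-0.0006  0.0409  0.    ] [-0.1482  0.0214  0.145 ]
0.15 [-0.1338 -0.0105  0.15  ] [-0.0006  0.0406  0.    ] [-0.1576  0.0256  0.15  ]
0.154 [-0.1327 -0.0135  0.154 ] [-0.0006  0.0403  0.    ] [-0.1651  0.0289  0.154 ]
block front top L/R [array([441.5016, 291.2117]), array([413.0491, 280.9411]), array([406.6288, 295.2546]), array([435.6134, 305.9263])]
```

```bash
python3 - <<'E'
from h import *;import pickle
np.set_printoptions(precision=3,suppress=True)
a,l=ax(C1),lat(C1)
clamp()
T=E1-.175*a;T[2]=.37
print(solve_ik(T,quat(C1)))
U=T.copy();U[2]=.40
move_straight(U,quat(C1),speed=.2);move_straight(T,quat(C1),speed=.15)
f=grab_frame("wrist");o=get_obs();pickle.dump((f,o),open("f5.pkl","wb"));print(o["clock"],o["ee_pos"],T,o["finger_gap"])
im=f["color"][:,:,::-1].copy();cv2.imwrite("pics/w5.png",im)
for y in(-.02,0,.02):print(proj(f,E1-.1355*a+y*l+[0,0,.0435]))
print(proj(f,E1+[0,0,.015]))
E
```

```text
[-0.54   0.534  0.755  2.04  -0.526  0.767  0.812]
17.8583 [ 0.557 -0.041  0.37 ] [ 0.557 -0.042  0.37 ] -9.5137791586082e-05
[364.356 183.389]
[322.129 183.255]
[279.913 183.175]
[ 322.876 -113.394]
```

View pics/w5.png

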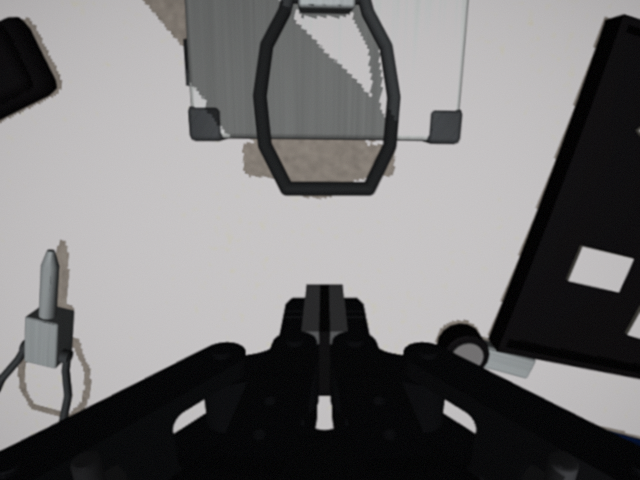

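The bar's ends are at (287,189) and (373,188), so its centre lies at x −138 mm, lateral −4 mm, z about 143 mm. The size matches 40 mm. The pin has sagged within the bore slack. Now I flip the ring along its arc.

```bash
python3 - <<'E'
from h import *;import pickle
np.set_printoptions(precision=3,suppress=True)
a,l=ax(C1),lat(C1);q=quat(C1)
def go(x,tipz,v): 
    P=E1+x*a-.004*l;P[2]=tipz+.173;move_straight(P,q,speed=v)
go(-.175,.16,.15);go(-.175,.130,.15)
for k,ph in enumerate(np.radians([25,35,45,55,65,75,85,95,105,115,123])):
    x=-.0385-.108*np.cos(ph);z=.097+.108*np.sin(ph)
    go(x-.0145,z-np.interp(k,[0,5],[.014,.009]),.08)
    o=get_obs();F=o["force"];print(f"{np.degrees(ph):.0f} t{o['clock']:.2f} F {F@a:.1f} {F@l:.1f} {F[2]:.1f}")
sleep(.5)
s=grab_frame("scene");d=grab_frame("side");pickle.dump((s,d),open("f6.pkl","wb"))
go(.0,.30,.15)
w=grab_frame("wrist");o=get_obs();print(o["clock"],o["force"])
t=[tile(s,395,265,100,75,4),tile(d,238,130,100,75,4)]
cv2.imwrite("pics/c6.png",np.vstack([np.hstack(t),cv2.resize(w["color"][:,:,::-1][:240],(800,300))]))
E
```

```text
25 t19.06 F -6.2 -0.6 1.7
35 t19.46 F -5.5 0.3 2.6
45 t19.85 F -6.3 -0.1 4.2
55 t20.24 F -2.3 -0.9 1.5
65 t20.63 F -0.7 -0.2 -0.5
75 t21.02 F -0.3 0.1 0.9
85 t21.41 F -0.2 0.2 -0.3
95 t21.79 F 0.5 0.1 0.1
105 t22.18 F -0.8 0.2 1.1
115 t22.56 F -0.2 -0.8 -0.4
123 t22.90 F 0.5 -0.7 -0.6
24.5083 [-0.542 -0.24  -0.459]
```

View pics/c6.png

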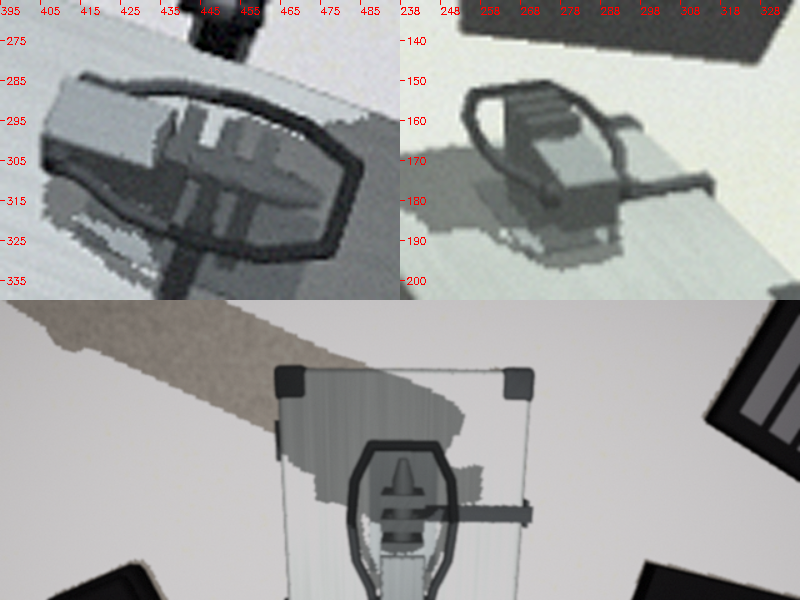

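The scene crop (end bar at about (482,315)), the side crop and the wrist view all show the ring level round the pin's end. I'll check how far the shoulder and tip are in numerically from these pixels.

```bash
python3 - <<'E'
from h import *;import pickle
np.set_printoptions(precision=4,suppress=True)
s,d=pickle.load(open("f6.pkl","rb"));a,l=ax(C1),lat(C1)
fr=lambda P:np.array([(P-E1)@a,(P-E1)@l,P[2]])
for n,u,z in(("blk front R",(433,306.3),.109),("blk front L",(439.5,292),.109),("tip",(475.5,313.5),.102),("bar near",(478.5,328),.102),("bar far",(484.5,306.5),.102),("eye1 topL ref(start pic)",(442.6,290.6),.115)):
    print(n,fr(plane(s,u,z)))
w=grab_frame("wrist");o=get_obs();print(o["clock"],o["force"])
P=lambda x,y,z:proj(w,E1+x*a+y*l+[0,0,z])
for n,q in(("blkfront",(0,0,.01)),("blkfront@-8",(-.008,0,.01)),("tip",(.062,0,0)),("bar",(.070,0,0)),("eye1 top entry",(0,0,.015))):print(n,P(*q))
cv2.imwrite("pics/w7.png",cv2.resize(w["color"][100:250,240:440,::-1],None,fx=4,fy=4,interpolation=cv2.INTER_CUBIC))
E
```

```text
blk front R [-0.0035 -0.0166  0.109 ]
blk front L [-0.0025  0.013   0.109 ]
tip [0.0602 0.003  0.102 ]
bar near [ 0.0713 -0.0203  0.102 ]
bar far [0.0697 0.0213 0.102 ]
eye1 topL ref(start pic) [0.0015 0.0131 0.115 ]
24.5583 [-0.7822 -0.5168 -0.1743]
blkfront [318.9473 201.4968]
blkfront@-8 [318.9721 211.0697]
tip [318.9314 122.7015]
bar [318.9087 112.3464]
eye1 top entry [318.863  202.8253]
```

View pics/w7.png

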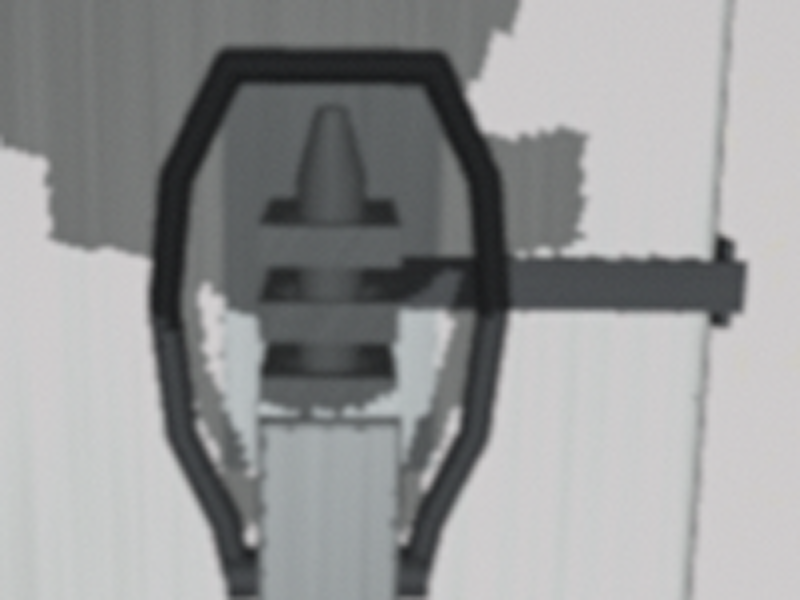

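The block's front edge is at row 205, against 201.5 predicted for touching and 211 for an 8 mm gap. That leaves a gap of about 3 mm. The tip is about 59 mm in, and the end bar is about 8 mm ahead of it, which fits a shut ring. Handing in.

```bash
python3 -c "
from workcell import *
sleep(.3);print(get_obs()['force'],get_obs()['clock']);job_done()"
```

```text
[ 0.57150619 -0.12158797  0.22213475] 24.8583
the job is handed in; nothing more can be done
```

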